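Fetch the solder reel from behind the finishing bottles

ROBOT

A 6-joint arm with a two-finger parallel gripper is mounted at the origin on a cart in front of the work surface, level with it; the furniture and walls round the work are solid. World frame = base frame: x ahead of the robot, y to its left, z up, the work surface at z = 0. Lengths are in m, angles in rad, forces in N, time in s.
With the tool pointing down it reaches from about 0.425 to 0.95 m from the base axis. Payload 3.5 kg.
Tool frame: the origin (TCP) lies between the finger pads; the fingertips stand 22 mm ahead of it and the grasp point (between the pads) lies 3 mm ahead of it (ctrl.nose_length is the z of the fingertips in the tool frame, in m); z points along the fingers, y is the line along which they close (so a half turn about z gives the same grasp; the last joint's range is limited). The gripper opens to 85 mm and grips with 20 to 120 N. Pads are 22 mm wide; open, the fingers measure 114 mm over their backs; the gripper's body (76 mm by 85 mm) begins 54 mm behind the grasp point. The pads swing forward as they close: fully open they stand 13 mm farther back than shut.
Start: joints at [-1.291, 0.286, 1.577, -0, 1.279, -0.15], TCP at [0.281, -0.614, 0.253] pointing down, gripper open.
Joint ranges: [-2.77, 2.77], [-0.9, 2.22], [0.21, 2.48], [-1.53, 4.67], [0.24, 2.81], [-2.84, 2.84]. Speed limits (rad/s): [2.79, 2.79, 3.14, 3.14, 3.14, 3.14].

INTERFACE

Orientations are given as a unit quaternion [x, y, z, w].
In Python, from plant import ctrl gives the robot as it stands. The module is installed in compiled form; this text tells all that it offers.
- The arm moves only by the tool send_rows, never from a script. Its argument "rows" is text: rows parted by semicolons, each of 7 numbers parted by spaces: the turn, a rotation vector about the tool's x, y, z in normalised numbers (1 is 90 degrees), then the shift along the tool's x, y, z in shares of 1000 mm (1.0 is 1000 mm), then the opening, from -1 (shut) to 1 (fully open). A call has 1 to 8 rows; each row is the pose to reach, as a shift and turn from the pose commanded when the call began, along the tool's axes at that moment; what a row does not reach only later rows make up. A row lasts 1/8 s, in which the tool goes at most 62.5 mm and 10.7 degrees, less where a joint would pass 70% of its speed; a pose out of reach is approached as far as the arm can. A shift or turn number past 1, either way, is cut back to 1. A call with a gripper value outside its range is refused whole. The fingers move at their own pace and stop on an object; "grip_force" is the grip in N (left out, the last holds). Time passes only in rows, so rows that repeat a pose let the fingers close. It gives the time, the measured TCP pose, the force, the opening and the grip force at its end, in the units of the state.
- ctrl.get_state(): the state, without advancing time (a new reading comes with each control period).
- ctrl.read_camera(name): name is "scene" or "top" or "wrist"; returns a dict with "color" (400x640x3 uint8, red, green, blue), "fx", "fy", "cx", "cy" (pixels), "extrinsics" (4x4, takes a point from world to camera coordinates). Camera axes: x right, y down, z forward; pixel columns grow to the right and rows downward; lengths in m; the calibration is good to about 2 mm. A picture is of the moment at which its call begins. There is no depth.
- ctrl.sign_off(): hands the job in; it is judged then, once.
Trained networks look in a picture, given as the dict that the camera call returned (one of the last four; its "shot" number tells which), for a name from the list of things; names that differ only in an ending like _2 or _b are one class to them, and where a whole thing is asked for, a point or a joint stands for the part that bears it (a point fixed in the world has none). Each returns a list of dicts, best first, with "p" (0 to 1); they miss things now and then, are a little off and sometimes report something else, mostly with a low value. They report only what shows in the picture. A call takes as long as a camera call.
- ctrl.look_for(picture, target): "position" ([x, y, z] in m, in the coordinates of the camera as it stood for that picture, good to about 4 mm: the middle of the surface that is visible of it).
The state is a dict: "time": time; "qpos": joint angles; "dq": joint speeds; "joint_efforts": joint torques, N m; "eef_pos": TCP position; "tcp_rot": TCP orientation; "contact_force": force on the tool from outside, world axes, zero at the start; "wrist_torque": the same for the moment, N m; "opening": opening from 0.0 (shut) to 1.0 (fully open); "finger_force": force on a finger pad.
Only numpy, scipy, OpenCV 4.12 (cv2) and the standard library are available. Lean on these libraries where they do the work, as an engineer would, in place of code of your own. Each camera call takes 0.05 s, during which the arm holds its last target. There are 200 camera calls.

TASK

Clear the two bottles and the jar from the front of the wooden caddy, standing all three upright on the red side board; only then take the white solder reel out of the bay behind them and lay it flat in the middle of the round cork disc. Once the reel is there, stand each bottle and the jar back upright in the caddy on exactly the spot where it stood at the start. Never tip a bottle, the jar or the reel over, and do not disturb the orange block or the bone blank.

Things in the scene. Friction and masses are not known exactly. Their poses are not given: they have to be found in the camera images.
- caddy: Fixed wooden caddy. Origin: centre of underside; -x is its front (to the robot). Base 190 x 190 mm, top 16 mm above the bench. Dark 50 mm spots mark the front places: x -60, y -70, 0, +70 mm. Reel's bay: centre x +10, y 0, between cheeks (inner faces y +-42, x from -15) and a back wall (x +87), all to 56 mm height, open in front and above: grip the reel with the fingers closing along caddy x.
- amber_bottle: Amber-brown dropper bottle with a black dropper top, about 100 g, 102 mm tall; round body 32 mm across from 0 to 65 mm height, narrower above. Origin: centre of its underside, z up. Starts upright on one of the three front spots; which one varies.
- blue_bottle: Blue bottle with a white cap, about 120 g, 100 mm tall; round body 36 mm across from 0 to about 60 mm height, narrower above. Origin: centre of its underside, z up. Starts upright on one of the three front spots; which one varies.
- green_jar: Green jar with a yellow lid, about 120 g, 85 mm tall; round, 38 mm across from 0 to about 60 mm height. Origin: centre of its underside, z up. Starts upright on one of the three front spots; which one varies.
- solder_reel: White reel of solder lying flat, about 150 g, 55 mm across, 28 mm tall. Origin: centre of its underside, z up. Starts in the caddy's bay behind the bottles.
- side_board: Fixed flat red board, 230 mm along its x axis, 110 mm along its y axis, top 12 mm above the bench top: the side area for the bottles and the jar. Origin: centre of its underside, level with the bench top (z = 0). Left or right of the caddy (varies). The black bench mat under part of the work is 8 mm thick.
- cork_disc: Fixed flat round cork disc, 80 mm across, top 12 mm above the bench: the place for the reel. Origin: centre of its underside, level with the bench top. On the other side of the caddy from the red board.
- orange_block: Bystander: orange-brown wood block lying flat, 42 x 36 x 14 mm, in front of the caddy, loose. Leave alone.
- bone_blank: Bystander: small cream bone bar lying flat, 10 x 58 x 10 mm, in front of the caddy on the black mat, loose. Leave alone.

How it is judged:
By the outcome, as a careful person would: the job done as asked, in the order asked, and still so for the second after the job is handed in, with the robot touching nothing.
It also fails if it takes over 128 s, if anything falls off the work surface, if the arm or the gripper's body presses on something with over 40 N, if the wrist force passes 120 N, or if a joint passes its speed limit or range.

## Working session

There is one attempt and no reset: what is moved stays moved. The work goes in short steps, Python scripts to look and compute and a tool call to move; the robot and the scene stay as the last step left them, time stands still between calls to the robot, and variables do not carry over. Pictures are saved under pics/ and viewed, at most 17 in all, crops included, and the job is handed in when it is done.

Besides the shell and the picture viewer there is one more tool, called after "Emit:" as name(argument=value, ...) on one line, values as JSON. send_rows: Moves the arm, as the interface text tells. Its arguments: {"type":"object","properties":{"rows":{"type":"string"},"grip_force":{"type":"number"}},"required":["rows"]}

```bash
mkdir -p pics; cat > h.py <<'E'
import numpy as np, cv2
from plant import ctrl
from scipy.spatial.transform import Rotation as R
np.set_printoptions(precision=4,suppress=True)
def shot(n,f=None):
    p=ctrl.read_camera(n)
    if f: cv2.imwrite('pics/'+f,cv2.cvtColor(p['color'],cv2.COLOR_RGB2BGR))
    return p
def toworld(p,c):
    E=np.array(p['extrinsics']); return E[:3,:3].T@(np.array(c)-E[:3,3])
def pix(p,w):
    E=np.array(p['extrinsics']); c=E[:3,:3]@np.array(w)+E[:3,3]
    return np.array([p['fx']*c[0]/c[2]+p['cx'],p['fy']*c[1]/c[2]+p['cy']])
def ray(p,u,v):
    E=np.array(p['extrinsics']); d=E[:3,:3].T@np.array([(u-p['cx'])/p['fx'],(v-p['cy'])/p['fy'],1])
    return -E[:3,:3].T@E[:3,3],d
def onz(p,u,v,z):
    o,d=ray(p,u,v); return o+d*(z-o[2])/d[2]
NAMES="caddy amber_bottle blue_bottle green_jar solder_reel side_board cork_disc orange_block bone_blank".split()
def look(p,names=NAMES):
    for n in names:
        for r in ctrl.look_for(p,n)[:2]:
            w=toworld(p,r['position']); print(n,round(r['p'],2),w,pix(p,w).round(0))
E
cat > a.py <<'E'
from h import *
s=ctrl.get_state(); print(s['time'],s['eef_pos'],s['tcp_rot'],s['opening'],ctrl.nose_length)
for n in('scene','top','wrist'):
    p=shot(n,n+'0.png'); print(n,p['fx'],'cam at',ray(p,0,0)[0]); look(p)
E
python3 a.py
```

```text
0.0 [ 0.2811 -0.613   0.2519] [ 0.977   0.2132 -0.0001 -0.0012] 0.9969944234526373 0.022
scene 469.053364832936 cam at [-0.1818 -0.5853  0.5948]
caddy 0.96 [ 0.6231 -0.1921  0.0149] [400. 201.]
amber_bottle 0.63 [ 0.5364 -0.157   0.0624] [367. 196.]
amber_bottle 0.22 [ 0.547  -0.0889  0.0656] [343. 184.]
blue_bottle 0.76 [ 0.5168 -0.2194  0.0634] [388. 209.]
blue_bottle 0.2 [0.381  0.0312 0.0135] [253. 223.]
green_jar 0.81 [ 0.5434 -0.086   0.0636] [341. 185.]
green_jar 0.33 [0.3828 0.0311 0.0127] [254. 223.]
solder_reel 0.49 [ 0.6035 -0.1504  0.0472] [380. 188.]
side_board 0.9 [0.4989 0.1773 0.0127] [242. 181.]
cork_disc 0.94 [ 0.5055 -0.3567  0.0135] [448. 255.]
cork_disc 0.33 [ 0.6221 -0.1917  0.0166] [400. 201.]
orange_block 0.84 [0.3796 0.0315 0.0138] [252. 223.]
bone_blank 0.69 [ 0.3942 -0.17    0.0174] [334. 251.]
top 483.0993043232292 cam at [ 0.3297 -0.1048  1.2529]
caddy 0.96 [ 0.6154 -0.1618  0.0175] [335. 155.]
amber_bottle 0.56 [ 0.5349 -0.145   0.075 ] [328. 181.]
blue_bottle 0.58 [ 0.523  -0.2147  0.0847] [357. 186.]
green_jar 0.59 [ 0.5475 -0.0784  0.1017] [301. 174.]
solder_reel 0.55 [ 0.6159 -0.1605  0.0435] [335. 153.]
side_board 0.83 [0.5146 0.1913 0.0153] [197. 190.]
cork_disc 0.89 [ 0.5146 -0.3549  0.0113] [408. 196.]
orange_block 0.66 [0.3858 0.0397 0.0132] [254. 241.]
bone_blank 0.55 [ 0.3944 -0.1686  0.0148] [336. 240.]
wrist 341.8436452357633 cam at [ 0.3525 -0.581   0.3734]
```

View pics/scene0.png

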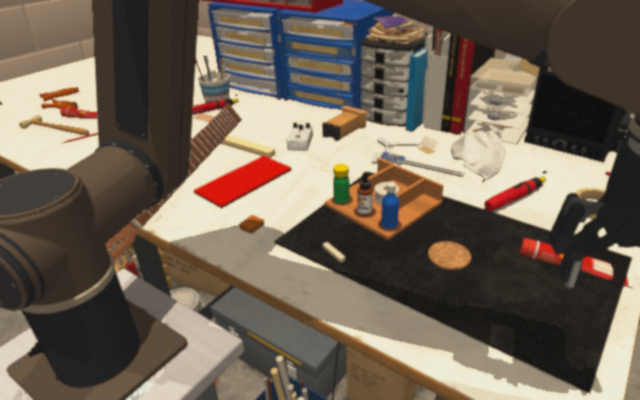

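View pics/top0.png

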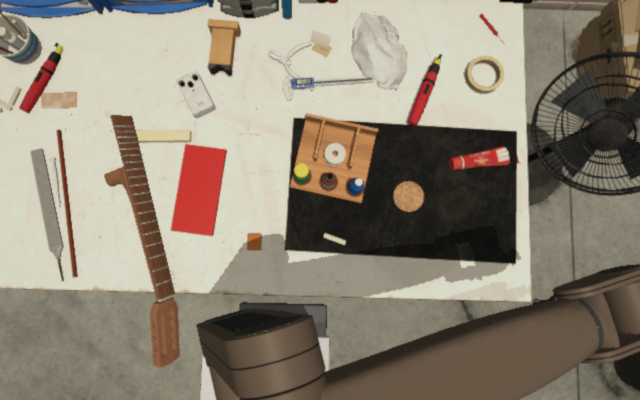

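Left to right (+y to −y), the caddy holds the jar (top view 301,174), amber bottle (328,181) and blue bottle (357,186). The reel is behind them at (335,153). The board is on the left (199,190) and the cork on the right (408,196). Next I'll move the wrist camera above the caddy.

```bash
cat >> h.py <<'E'
def go(x,y,z,yang):
    """print row (deg, mm) bringing TCP to x,y,z (tool down), tool y axis at world angle yang deg (mod 180)"""
    s=ctrl.get_state(); R0=R.from_quat(s['tcp_rot']); best=None
    for a in (yang,yang+180):
        a=np.radians(a); yv=np.array([np.cos(a),np.sin(a),0]); zv=np.array([0,0,-1.]); xv=np.cross(yv,zv)
        r=(R0.inv()*R.from_matrix(np.c_[xv,yv,zv])).as_rotvec(degrees=True)
        if best is None or np.linalg.norm(r)<np.linalg.norm(best): best=r
    d=R0.inv().apply(np.array([x,y,z])-s['eef_pos'])*1000
    print('ROW',best.round(1),d.round(1),'op',round(s['opening'],3),'q',np.array(s['qpos']).round(2),'t',s['time'])
E
python3 - <<'E'
from h import *
p=shot('wrist'); E=np.array(p['extrinsics']); print(R.from_quat(ctrl.get_state()['tcp_rot']).inv().apply(E[:3,:3]))
go(.52,-.23,.33,-11)
E
```

```text
[[-0.0002  1.      0.0007]
 [-0.9512  0.     -0.3086]
 [-0.3086 -0.0007  0.9512]]
ROW [ -0.   -0.  -54.4] [ 376.8 -249.2  -76.7] op 0.999 q [-1.29  0.29  1.58  0.    1.28 -0.15] t 1.55
```

Careful with the scale: shifts go in shares of 1000 mm and turns go in shares of 90 degrees. That gives: 377 mm / 1000 = 0.377, -249 mm / 1000 = -0.249, -54.4 degrees / 90 = -0.6044.

Emit:
send_rows(rows="0 0 -0.1111 0.06 -0.04 -0.077 1; 0 0 -0.2222 0.12 -0.08 -0.077 1; 0 0 -0.3333 0.18 -0.12 -0.077 1; 0 0 -0.4444 0.24 -0.16 -0.077 1; 0 0 -0.5556 0.3 -0.2 -0.077 1; 0 0 -0.6044 0.377 -0.249 -0.077 1; 0 0 -0.6044 0.377 -0.249 -0.077 1; 0 0 -0.6044 0.377 -0.249 -0.077 1")

```text
time: 2.55
eef_pos: [0.5213, -0.2275, 0.3307]
tcp_rot: [0.771, 0.637, 0.0, 0.0]
contact_force: [0.3, -0.7, -0.7]
opening: 1.0
finger_force: 0.0
```

```bash
python3 - <<'E'
from h import *
p=shot('wrist','w1.png'); look(p,NAMES[:7]); print(ctrl.get_state()['eef_pos']); go(.52,-.23,.33,-11)
E
```

```text
caddy 0.77 [ 0.6227 -0.1517  0.0138] [393.  76.]
amber_bottle 0.89 [ 0.5449 -0.1448  0.0919] [330.  81.]
blue_bottle 0.65 [ 0.5326 -0.2074  0.0859] [329. 145.]
solder_reel 0.73 [ 0.6121 -0.1582  0.0412] [389.  83.]
cork_disc 0.56 [ 0.5146 -0.3502  0.0115] [333. 239.]
[ 0.5197 -0.2313  0.3303]
ROW [-0.   0.  -0.1] [1.4 0.1 0.3] op 1.003 q [-0.6   0.    1.75 -0.    1.39 -0.4 ] t 2.95
```

View pics/w1.png

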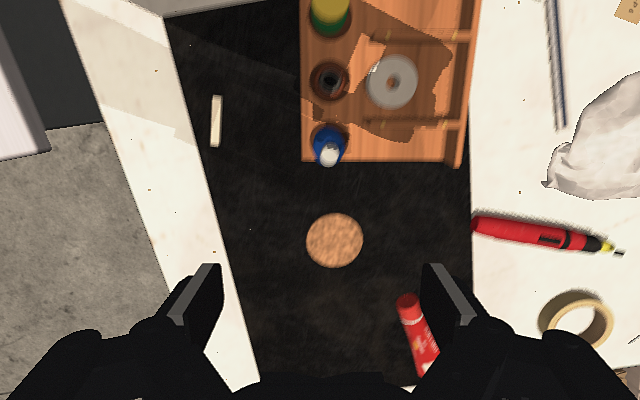

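The caddy edges run parallel to the image, so the −11° yaw is about right. The cork is at (334,240), amber at (330,80) and the reel at (392,81). I'll shift left for the second view.

In the tool's units: 110 mm / 1000 = 0.11, 55 mm / 1000 = 0.055.

Emit:
send_rows(rows="0 0 0 0.055 0 0 1; 0 0 0 0.11 0 0 1; 0 0 0 0.11 0 0 1; 0 0 0 0.11 0 0 1; 0 0 0 0.11 0 0 1")

```text
time: 3.58
eef_pos: [0.5409, -0.1237, 0.3303]
tcp_rot: [0.772, 0.635, -0.0, 0.0]
contact_force: [-0.1, -0.3, 1.2]
opening: 1.002
finger_force: 0.0
```

```bash
python3 - <<'E'
from h import *
p=shot('wrist','w2.png'); look(p,NAMES[:7]); print(ctrl.get_state()['eef_pos'])
import pickle; pickle.dump({k:p[k] for k in('fx','fy','cx','cy','extrinsics')},open('w2.pkl','wb'))
E
```

```text
caddy 0.57 [ 0.6264 -0.1435  0.0138] [390. 155.]
amber_bottle 0.69 [ 0.5443 -0.1388  0.0739] [328. 175.]
blue_bottle 0.82 [ 0.5335 -0.2068  0.0816] [329. 234.]
blue_bottle 0.72 [ 0.3986 -0.1671  0.0173] [224. 205.]
green_jar 0.6 [ 0.556  -0.0759  0.099 ] [328. 119.]
solder_reel 0.73 [ 0.6119 -0.1615  0.0413] [385. 176.]
cork_disc 0.83 [ 0.512  -0.3505  0.0099] [332. 303.]
[ 0.5411 -0.1224  0.3303]
```

View pics/w2.png

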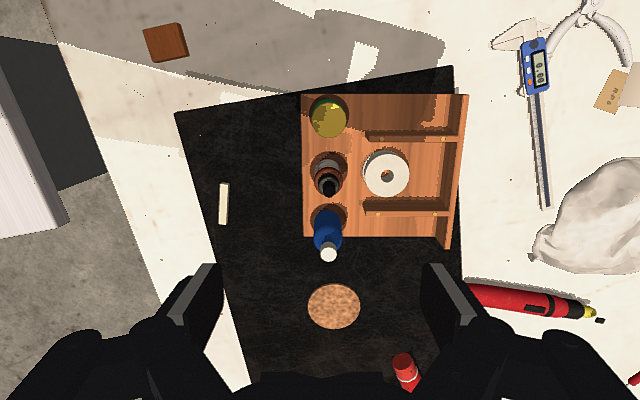

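```bash
python3 - <<'E'
import cv2
a=cv2.imread('pics/w2.png')[85:265,292:482]; b=cv2.imread('pics/w1.png')[0:172,292:482]
cv2.imwrite('pics/c2.png',cv2.resize(a,None,fx=3,fy=3,interpolation=2)); cv2.imwrite('pics/c1.png',cv2.resize(b,None,fx=3,fy=3,interpolation=2))
E
```

```text
(no output)
```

View pics/c2.png

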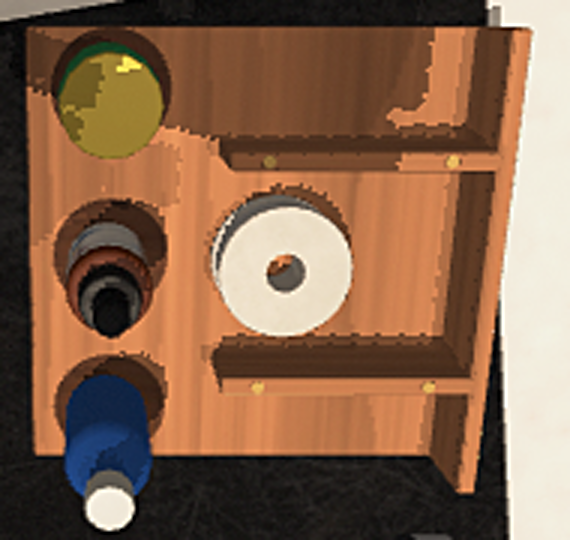

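View pics/c1.png

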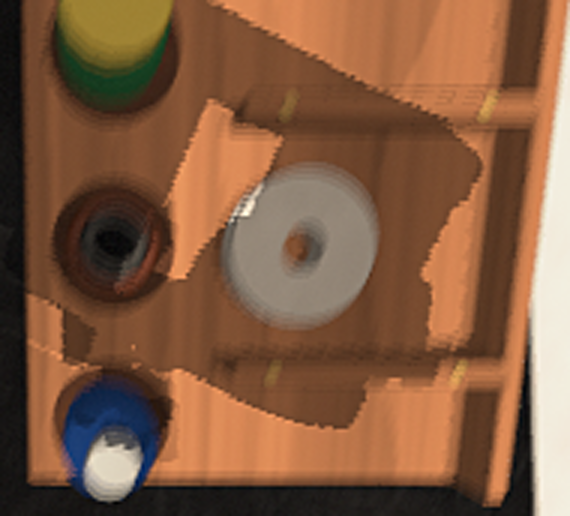

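```bash
cat > fit.py <<'E'
from h import *; import pickle
from scipy.optimize import least_squares
p=pickle.load(open('w2.pkl','rb'))
c=lambda u,v:(u/3+292,v/3+85)
obs=[((-95,95,16),c(26,28)),((-95,-95,16),c(35,456)),((95,-95,56),c(475,492)),((95,95,56),c(532,28)),
 ((-60,95,16),c(111,29.)),((-60,25,16),c(110,199)),((-60,-45,16),c(110,353)),]
def W(t,q): a=t[2]; x,y,z=np.array(q)/1000; return [t[0]+x*np.cos(a)-y*np.sin(a),t[1]+x*np.sin(a)+y*np.cos(a),z]
f=lambda t:np.concatenate([pix(p,W(t,q))-u for q,u in obs])
r=least_squares(f,[.61,-.16,-.19],loss='soft_l1'); t=r.x
print('caddy',t[:2],np.degrees(t[2])); print(f(t).reshape(-1,2).round(1))
for y in(70,0,-70): print('spot',y,W(t,(-60,y,16)))
print('reel bay',W(t,(10,0,16)))
for n,u,z in(('reel',c(284,271),.044),('amber',c(110,315),.118),('blue',c(110,508),.116),('jar',c(110,105),.101),('cork',(333.5,305.5),.012)): print(n,onz(p,*u,z))
# triangulation w1 (approx)
E=np.array(p['extrinsics']); o2=-E[:3,:3].T@E[:3,3]
for d in([-.0214,-.1089,0],[-.0198,-.1051,0]):
  for n,u2,u1 in(('reel',c(284,271),(392.3,82)),('blue',c(110,508),(329.3,159)),('amber',c(110,315),(330.3,80)),('FR',c(35,456),(301.3,161.7)),('cork',(333.5,305.5),(334.5,240.5))):
    a=ray(p,*u2)[1]; b=ray(p,*u1)[1]; s=np.linalg.lstsq(np.c_[a,-b],np.array(d),rcond=None)[0]; print(n,(o2+a*s[0]).round(4))
E
python3 fit.py
```

```text
caddy [ 0.604  -0.1588] -10.875930966888028
[[-0.7 -0.2]
 [-0.4  0.6]
 [ 0.5  1. ]
 [ 0.9 -0.4]
 [-0.2 -0.7]
 [ 0.  -0. ]
 [-0.1  0.6]]
spot 70 [np.float64(0.5582788608408421), np.float64(-0.07874913991351695), np.float64(0.016)]
spot 0 [np.float64(0.54507105635016), np.float64(-0.14749180425332792), np.float64(0.016)]
spot -70 [np.float64(0.5318632518594778), np.float64(-0.21623446859313888), np.float64(0.016)]
reel bay [np.float64(0.613813720689971), np.float64(-0.16069960874401007), np.float64(0.016)]
reel [ 0.6141 -0.1606  0.044 ]
amber [ 0.5437 -0.1436  0.118 ]
blue [ 0.5301 -0.2157  0.116 ]
jar [ 0.5567 -0.077   0.101 ]
cork [ 0.5135 -0.3533  0.012 ]
reel [ 0.6159 -0.164   0.0321]
blue [ 0.5286 -0.2259  0.0958]
amber [ 0.5431 -0.149   0.0998]
FR [ 0.4906 -0.2425 -0.005 ]
cork [ 0.5118 -0.366  -0.0062]
reel [ 0.6137 -0.1597  0.0473]
blue [ 0.5296 -0.2193  0.1088]
amber [ 0.5436 -0.1453  0.1125]
FR [ 0.4929 -0.2354  0.0115]
cork [ 0.5134 -0.3543  0.0105]
```

```bash
python3 - <<'E'
from h import *
p=shot('top'); c=p['color'].astype(int); m=((c[...,0]>150)&(c[...,1]<70)&(c[...,2]<70)).astype(np.uint8); m[:, 240:]=0;m[:130]=0
k=max(cv2.findContours(m,0,1)[0],key=cv2.contourArea)
b=cv2.boxPoints(cv2.minAreaRect(k)); w=np.array([onz(p,*q,.012) for q in b]); print(b,w,w.mean(0),[np.linalg.norm(w[i]-w[i-1]) for i in range(4)])
# circle cork by top view too
m=((c[...,0]>150)&(c[...,1]>90)&(c[...,1]<170)&(c[...,2]<130)).astype(np.uint8); m[:,:385]=0;m[:,435:]=0;m[:170]=0;m[225:]=0
M=cv2.moments(m); print('cork',M['m00'],onz(p,M['m10']/M['m00'],M['m01']/M['m00'],.012))
go(.5437,-.1450,.20,-10.9)
E
```

```text
[[171.7027 228.7838]
 [185.8919 143.6486]
 [225.9459 150.3243]
 [211.7568 235.4594]] [[0.412  0.2516 0.012 ]
 [0.6361 0.2286 0.012 ]
 [0.6212 0.1231 0.012 ]
 [0.3976 0.1484 0.012 ]] [0.5167 0.1879 0.012 ] [np.float64(0.10416592540411351), np.float64(0.22526541773721453), np.float64(0.1065792762721441), np.float64(0.22505422784372026)]
cork 684.0 [ 0.5129 -0.3555  0.012 ]
ROW [-0.   0.  -0.1] [-21.8   6.8 130.3] op 0.998 q [-0.41 -0.03  1.79 -0.    1.39 -0.21] t 4.025
```

In the tool's units: 180 mm / 1000 = 0.18, 150 mm / 1000 = 0.15.

Emit:
send_rows(rows="0 0 0 -0.021 0.006 0.05 0.35; 0 0 0 -0.021 0.006 0.1 0.35; 0 0 0 -0.021 0.006 0.15 0.35; 0 0 0 -0.021 0.006 0.18 0.35; 0 0 0 -0.021 0.006 0.18 0.35; 0 0 0 -0.021 0.006 0.18 0.35; 0 0 0 -0.021 0.006 0.18 0.35", grip_force=30)

```text
time: 4.9
eef_pos: [0.5444, -0.1445, 0.1528]
tcp_rot: [0.771, 0.636, 0.001, 0.002]
contact_force: [-0.0, 0.9, 1.0]
opening: 0.675
finger_force: 0.0
```

```bash
python3 - <<'E'
from h import *
p=shot('wrist','w3.png'); go(.5444,-.146,.071,-10.9)
E
```

```text
ROW [ 0.2  0.1 -0.1] [-1.5  0.2 81.5] op 0.674 q [-0.44  0.15  1.94  0.    1.05 -0.25] t 4.95
```

View pics/w3.png

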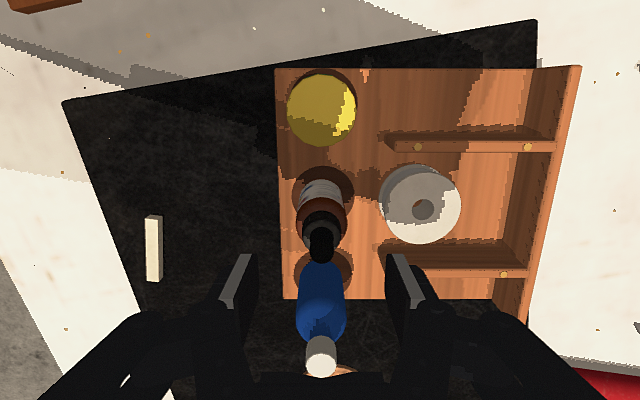

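The bottles line up at column 321, midway between the fingers. Next I'll descend and grip.

In the tool's units: 81 mm / 1000 = 0.081, -1.5 mm / 1000 = -0.0015.

Emit:
send_rows(rows="0 0 0 -0.0015 0 0.03 0.35; 0 0 0 -0.0015 0 0.06 0.35; 0 0 0 -0.0015 0 0.081 0.35; 0 0 0 -0.0015 0 0.081 0.35; 0 0 0 -0.0015 0 0.081 0.35; 0 0 0 -0.0015 0 0.081 0.35", grip_force=40)

```text
time: 5.7
eef_pos: [0.5439, -0.1459, 0.0711]
tcp_rot: [0.771, 0.636, 0.001, 0.001]
contact_force: [0.0, 0.4, -0.5]
opening: 0.674
finger_force: 0.0
```

Emit:
send_rows(rows="0 0 0 0 0 0 0.1; 0 0 0 0 0 0 -0.1; 0 0 0 0 0 0 -0.3; 0 0 0 0 0 0 -0.6; 0 0 0 0 0 0 -0.8; 0 0 0 0 0 0 -0.8")

```text
time: 6.45
eef_pos: [0.543, -0.1455, 0.0698]
tcp_rot: [0.771, 0.636, 0.0, 0.0]
contact_force: [-0.6, 0.3, 4.7]
opening: 0.362
finger_force: 39.6
```

In the tool's units: -145 mm / 1000 = -0.145, -120 mm / 1000 = -0.12.

Emit:
send_rows(rows="0 0 0 0 0 -0.04 -0.8; 0 0 0 0 0 -0.08 -0.8; 0 0 0 0 0 -0.12 -0.8; 0 0 0 0 0 -0.145 -0.8; 0 0 0 0 0 -0.145 -0.8")

```text
time: 7.08
eef_pos: [0.5437, -0.1458, 0.216]
tcp_rot: [0.771, 0.636, 0.001, 0.002]
contact_force: [-0.4, 0.0, -1.6]
opening: 0.358
finger_force: 40.1
```

```bash
python3 - <<'E'
from h import *
go(.52,.205,.215,-10.9)
E
```

```text
ROW [ 0.2  0.1 -0.1] [339.8 -90.    0.3] op 0.358 q [-0.44  0.07  1.89  0.    1.17 -0.25] t 7.075
```

In the tool's units: 340 mm / 1000 = 0.34, 325 mm / 1000 = 0.325.

Emit:
send_rows(rows="0 0 0 0.04 -0.01 0 -0.8; 0 0 0 0.09 -0.024 0 -0.8; 0 0 0 0.14 -0.037 0 -0.8; 0 0 0 0.19 -0.05 0 -0.8; 0 0 0 0.24 -0.064 0 -0.8; 0 0 0 0.29 -0.077 0 -0.8; 0 0 0 0.325 -0.086 0 -0.8; 0 0 0 0.34 -0.09 0 -0.8")

```text
time: 8.07
eef_pos: [0.5176, 0.207, 0.2115]
tcp_rot: [0.771, 0.637, -0.002, -0.001]
contact_force: [0.4, 0.0, -0.6]
opening: 0.366
finger_force: 40.1
```

In the tool's units: 120 mm / 1000 = 0.12, 110 mm / 1000 = 0.11.

Emit:
send_rows(rows="0 0 0 0 0 0 -0.8; 0 0 0 0 0 0.04 -0.8; 0 0 0 0 0 0.08 -0.8; 0 0 0 0 0 0.11 -0.8; 0 0 0 0 0 0.12 -0.8; 0 0 0 0 0 0.12 -0.8; 0 0 0 0 0 0.12 -0.8; 0 0 0 0 0 0.12 -0.8")

```text
time: 9.07
eef_pos: [0.5202, 0.2057, 0.096]
tcp_rot: [0.771, 0.636, 0.001, 0.001]
contact_force: [-0.3, 0.4, -0.8]
opening: 0.363
finger_force: 40.1
```

```bash
python3 - <<'E'
from h import *
p=shot('wrist','w4.png'); p=shot('scene'); go(.52,.205,.0675,-10.9)
E
```

```text
ROW [ 0.1 -0.  -0.1] [-0.7  0.3 27.9] op 0.366 q [ 0.2   0.22  1.97 -0.    0.95  0.39] t 9.175
```

View pics/w4.png

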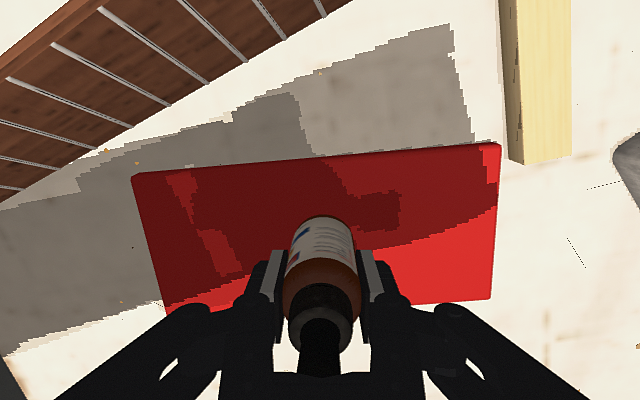

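The board's corners are at (132,175), (500,143) and (490,299). The amber bottle hangs upright over its middle, so I'll lower it, release and retreat.

In the tool's units: 29 mm / 1000 = 0.029, 28 mm / 1000 = 0.028.

Emit:
send_rows(rows="0 0 0 0 0 0.015 -0.8; 0 0 0 0 0 0.025 -0.8; 0 0 0 0 0 0.028 -0.8; 0 0 0 0 0 0.028 -0.8; 0 0 0 0 0 0.028 -0.8; 0 0 0 0 0 0.029 -0.8; 0 0 0 0 0 0.029 -0.8")

```text
time: 10.05
eef_pos: [0.5193, 0.2056, 0.0658]
tcp_rot: [0.771, 0.636, 0.0, -0.0]
contact_force: [-1.2, 0.0, 2.7]
opening: 0.36
finger_force: 40.2
```

In the tool's units: -120 mm / 1000 = -0.12, -80 mm / 1000 = -0.08.

Emit:
send_rows(rows="0 0 0 0 0 0 -0.15; 0 0 0 0 0 0 0.1; 0 0 0 0 0 0 0.35; 0 0 0 0 0 0 0.35; 0 0 0 0 0 -0.04 0.35; 0 0 0 0 0 -0.08 0.35; 0 0 0 0 0 -0.12 0.35; 0 0 0 0 0 -0.12 0.35")

```text
time: 11.05
eef_pos: [0.5216, 0.2061, 0.1898]
tcp_rot: [0.771, 0.636, 0.004, 0.002]
contact_force: [-0.5, -0.1, 0.6]
opening: 0.67
finger_force: 0.0
```

```bash
python3 - <<'E'
from h import *
p=shot('wrist','w5.png'); look(p,['amber_bottle','side_board']); go(.5575,-.079,.185,-10.9)
E
```

```text
side_board 0.92 [0.5199 0.1956 0.0147] [321. 193.]
ROW [-0.1  0.  -0.1] [-271.7   92.5   -0.8] op 0.676 q [0.2  0.1  1.93 0.   1.12 0.39] t 11.2
```

View pics/w5.png

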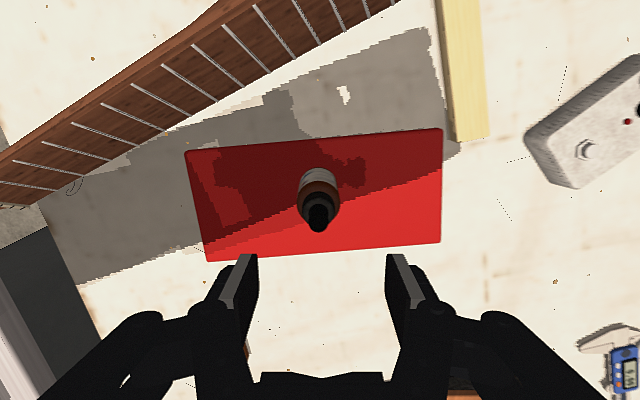

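In the tool's units: -271 mm / 1000 = -0.271, -255 mm / 1000 = -0.255.

Emit:
send_rows(rows="0 0 0 -0.045 0.015 0 0.35; 0 0 0 -0.1 0.034 0 0.35; 0 0 0 -0.155 0.053 0 0.35; 0 0 0 -0.21 0.071 0 0.35; 0 0 0 -0.255 0.087 0 0.35; 0 0 0 -0.271 0.092 0 0.35; 0 0 0 -0.271 0.092 0 0.35; 0 0 0 -0.271 0.092 0 0.35")

```text
time: 12.2
eef_pos: [0.5574, -0.0766, 0.1845]
tcp_rot: [0.771, 0.637, -0.0, -0.001]
contact_force: [-0.7, 0.2, 0.2]
opening: 0.678
finger_force: 0.0
```

```bash
python3 - <<'E'
from h import *
go(.5575,-.078,.064,-10.9)
E
```

```text
ROW [-0.1 -0.  -0. ] [ -1.5   0.6 120.5] op 0.678 q [-0.32  0.11  1.91  0.    1.12 -0.13] t 12.2
```

In the tool's units: 120.5 mm / 1000 = 0.1205, 112 mm / 1000 = 0.112.

Emit:
send_rows(rows="0 0 0 -0.001 0.0005 0.04 0.35; 0 0 0 -0.001 0.0005 0.08 0.35; 0 0 0 -0.001 0.0005 0.112 0.35; 0 0 0 -0.001 0.0005 0.1205 0.35; 0 0 0 -0.001 0.0005 0.1205 0.35; 0 0 0 -0.001 0.0005 0.1205 0.35; 0 0 0 -0.001 0.0005 0.1205 0.35")

```text
time: 13.08
eef_pos: [0.5593, -0.0793, 0.0665]
tcp_rot: [0.771, 0.636, 0.001, 0.001]
contact_force: [-0.6, 0.5, 0.4]
opening: 0.673
finger_force: 0.0
```

Emit:
send_rows(rows="0 0 0 0 0 0 0.1; 0 0 0 0 0 0 0; 0 0 0 0 0 0 -0.2; 0 0 0 0 0 0 -0.5; 0 0 0 0 0 0 -0.8; 0 0 0 0 0 0 -0.8")

```text
time: 13.82
eef_pos: [0.5581, -0.0791, 0.0653]
tcp_rot: [0.771, 0.636, -0.0, -0.0]
contact_force: [-3.1, -0.6, 5.4]
opening: 0.43
finger_force: 40.1
```

In the tool's units: -150 mm / 1000 = -0.15, -120 mm / 1000 = -0.12.

Emit:
send_rows(rows="0 0 0 0 0 -0.04 -0.8; 0 0 0 0 0 -0.08 -0.8; 0 0 0 0 0 -0.12 -0.8; 0 0 0 0 0 -0.15 -0.8; 0 0 0 0 0 -0.15 -0.8; 0 0 0 0 0 -0.15 -0.8")

```text
time: 14.58
eef_pos: [0.5573, -0.0788, 0.2126]
tcp_rot: [0.772, 0.636, -0.001, -0.001]
contact_force: [0.0, 0.7, -1.2]
opening: 0.433
finger_force: 40.5
```

```bash
python3 - <<'E'
from h import *
go(.592,.165,.214,-10.9)
E
```

```text
ROW [-0.2 -0.  -0.1] [245.9 -12.3  -1.2] op 0.433 q [-0.32  0.08  1.89  0.    1.17 -0.13] t 14.575
```

In the tool's units: 246 mm / 1000 = 0.246, 230 mm / 1000 = 0.23.

Emit:
send_rows(rows="0 0 0 0.04 -0.002 0 -0.8; 0 0 0 0.09 -0.004 0 -0.8; 0 0 0 0.14 -0.007 0 -0.8; 0 0 0 0.19 -0.01 0 -0.8; 0 0 0 0.23 -0.012 0 -0.8; 0 0 0 0.246 -0.012 0 -0.8; 0 0 0 0.246 -0.012 0 -0.8; 0 0 0 0.246 -0.012 0 -0.8")

```text
time: 15.58
eef_pos: [0.593, 0.1634, 0.2139]
tcp_rot: [0.772, 0.636, -0.001, -0.0]
contact_force: [0.3, -0.2, -0.5]
opening: 0.43
finger_force: 40.5
```

In the tool's units: 130 mm / 1000 = 0.13, 120 mm / 1000 = 0.12.

Emit:
send_rows(rows="0 0 0 0 0 0.04 -0.8; 0 0 0 0 0 0.08 -0.8; 0 0 0 0 0 0.12 -0.8; 0 0 0 0 0 0.13 -0.8; 0 0 0 0 0 0.13 -0.8; 0 0 0 0 0 0.13 -0.8")

```text
time: 16.32
eef_pos: [0.5949, 0.1645, 0.0872]
tcp_rot: [0.772, 0.636, 0.002, 0.001]
contact_force: [0.0, -1.0, -1.2]
opening: 0.431
finger_force: 40.5
```

```bash
python3 - <<'E'
from h import *
go(.592,.165,.0615,-10.9)
E
```

```text
ROW [ 0.2 -0.1 -0.1] [-0.1 -3.1 25.7] op 0.431 q [ 0.11  0.34  1.83 -0.    0.96  0.3 ] t 16.325
```

In the tool's units: 25.5 mm / 1000 = 0.0255, 25 mm / 1000 = 0.025.

Emit:
send_rows(rows="0 0 0 0 0 0.014 -0.8; 0 0 0 0 0 0.022 -0.8; 0 0 0 0 0 0.024 -0.8; 0 0 0 0 0 0.025 -0.8; 0 0 0 0 0 0.025 -0.8; 0 0 0 0 0 0.0255 -0.8; 0 0 0 0 0 0.0255 -0.8")

```text
time: 17.2
eef_pos: [0.5931, 0.1649, 0.0613]
tcp_rot: [0.771, 0.636, -0.001, -0.0]
contact_force: [-5.9, -0.5, 10.1]
opening: 0.432
finger_force: 41.6
```

In the tool's units: -125 mm / 1000 = -0.125, -80 mm / 1000 = -0.08.

Emit:
send_rows(rows="0 0 0 0 0 0 -0.05; 0 0 0 0 0 0 0.1; 0 0 0 0 0 0 0.35; 0 0 0 0 0 0 0.35; 0 0 0 0 0 -0.04 0.35; 0 0 0 0 0 -0.08 0.35; 0 0 0 0 0 -0.125 0.35; 0 0 0 0 0 -0.125 0.35")

```text
time: 18.2
eef_pos: [0.5961, 0.165, 0.1898]
tcp_rot: [0.771, 0.636, 0.004, 0.003]
contact_force: [0.0, 0.4, -0.9]
opening: 0.673
finger_force: 0.0
```

```bash
python3 - <<'E'
from h import *
go(.531,-.216,.19,-10.9)
E
```

```text
ROW [ 0.6 -0.2 -0.1] [-386.4    8.6   -1.3] op 0.673 q [0.11 0.22 1.78 0.   1.13 0.3 ] t 18.2
```

In the tool's units: -386 mm / 1000 = -0.386, -345 mm / 1000 = -0.345.

Emit:
send_rows(rows="0 0 0 -0.045 0.001 0 0.35; 0 0 0 -0.105 0.002 0 0.35; 0 0 0 -0.165 0.004 0 0.35; 0 0 0 -0.225 0.005 0 0.35; 0 0 0 -0.285 0.007 0 0.35; 0 0 0 -0.345 0.008 0 0.35; 0 0 0 -0.386 0.008 0 0.35; 0 0 0 -0.386 0.008 0 0.35")

```text
time: 19.2
eef_pos: [0.5264, -0.2181, 0.183]
tcp_rot: [0.773, 0.635, -0.0, -0.001]
contact_force: [0.8, 0.4, -0.4]
opening: 0.675
finger_force: 0.0
```

In the tool's units: 20 mm / 1000 = 0.02.

Emit:
send_rows(rows="0 0 0 0 0 0 0.35; 0 0 0 0 0 0.02 0.35; 0 0 0 0 0 0.02 0.35; 0 0 0 0 0 0.02 0.35")

```text
time: 19.7
eef_pos: [0.5276, -0.2149, 0.1636]
tcp_rot: [0.771, 0.637, -0.0, -0.001]
contact_force: [0.3, -0.3, 0.8]
opening: 0.674
finger_force: 0.0
```

```bash
python3 - <<'E'
from h import *
go(.531,-.216,.069,-10.9)
E
```

```text
ROW [-0.1 -0.  -0. ] [-0.5  3.7 94.6] op 0.674 q [-0.56  0.15  1.91  0.    1.08 -0.37] t 19.7
```

In the tool's units: 95 mm / 1000 = 0.095, 90 mm / 1000 = 0.09.

Emit:
send_rows(rows="0 0 0 -0.0005 0.0035 0.035 0.35; 0 0 0 -0.0005 0.0035 0.07 0.35; 0 0 0 -0.0005 0.0035 0.09 0.35; 0 0 0 -0.0005 0.0035 0.095 0.35; 0 0 0 -0.0005 0.0035 0.095 0.35; 0 0 0 -0.0005 0.0035 0.095 0.35; 0 0 0 -0.0005 0.0035 0.095 0.35")

```text
time: 20.58
eef_pos: [0.5316, -0.2174, 0.0706]
tcp_rot: [0.771, 0.636, 0.0, 0.001]
contact_force: [-0.4, 0.2, 0.4]
opening: 0.676
finger_force: 0.0
```

Emit:
send_rows(rows="0 0 0 0 0 0 0.1; 0 0 0 0 0 0 0; 0 0 0 0 0 0 -0.2; 0 0 0 0 0 0 -0.5; 0 0 0 0 0 0 -0.8; 0 0 0 0 0 0 -0.8")

```text
time: 21.32
eef_pos: [0.5308, -0.217, 0.0696]
tcp_rot: [0.771, 0.636, -0.0, -0.0]
contact_force: [-4.1, 1.8, 5.0]
opening: 0.407
finger_force: 39.7
```

In the tool's units: -155 mm / 1000 = -0.155, -120 mm / 1000 = -0.12.

Emit:
send_rows(rows="0 0 0 0 0 -0.04 -0.8; 0 0 0 0 0 -0.08 -0.8; 0 0 0 0 0 -0.12 -0.8; 0 0 0 0 0 -0.155 -0.8; 0 0 0 0 0 -0.155 -0.8; 0 0 0 0 0 -0.155 -0.8")

```text
time: 22.08
eef_pos: [0.5303, -0.2164, 0.2222]
tcp_rot: [0.772, 0.636, -0.0, -0.001]
contact_force: [0.4, 0.7, -1.9]
opening: 0.406
finger_force: 40.4
```

```bash
python3 - <<'E'
from h import *
go(.444,.18,.225,-10.9)
E
```

```text
ROW [-0.1 -0.1 -0.1] [ 372.8 -160.2   -2. ] op 0.406 q [-0.56  0.09  1.86  0.    1.19 -0.37] t 22.075
```

In the tool's units: 373 mm / 1000 = 0.373, -160 mm / 1000 = -0.16.

Emit:
send_rows(rows="0 0 0 0.04 -0.017 0 -0.8; 0 0 0 0.095 -0.041 0 -0.8; 0 0 0 0.15 -0.064 0 -0.8; 0 0 0 0.205 -0.088 0 -0.8; 0 0 0 0.26 -0.112 0 -0.8; 0 0 0 0.315 -0.135 0 -0.8; 0 0 0 0.355 -0.153 0 -0.8; 0 0 0 0.373 -0.16 0 -0.8")

```text
time: 23.08
eef_pos: [0.4427, 0.1816, 0.2214]
tcp_rot: [0.771, 0.637, -0.002, -0.001]
contact_force: [-0.1, -0.5, -2.0]
opening: 0.401
finger_force: 40.4
```

In the tool's units: 130 mm / 1000 = 0.13, 120 mm / 1000 = 0.12.

Emit:
send_rows(rows="0 0 0 0 0 0 -0.8; 0 0 0 0 0 0 -0.8; 0 0 0 0 0 0.04 -0.8; 0 0 0 0 0 0.08 -0.8; 0 0 0 0 0 0.12 -0.8; 0 0 0 0 0 0.13 -0.8; 0 0 0 0 0 0.13 -0.8; 0 0 0 0 0 0.13 -0.8")

```text
time: 24.08
eef_pos: [0.4465, 0.1797, 0.0962]
tcp_rot: [0.772, 0.636, 0.002, 0.001]
contact_force: [0.0, 0.8, -1.3]
opening: 0.406
finger_force: 40.4
```

```bash
python3 - <<'E'
from h import *
go(.444,.18,.066,-10.9)
E
```

```text
ROW [ 0.2 -0.1 -0.1] [-0.2 -2.6 30.2] op 0.406 q [ 0.17  0.05  2.16 -0.    0.93  0.36] t 24.075
```

In the tool's units: 30 mm / 1000 = 0.03, 29 mm / 1000 = 0.029.

Emit:
send_rows(rows="0 0 0 0 -0.002 0.016 -0.8; 0 0 0 0 -0.002 0.026 -0.8; 0 0 0 0 -0.002 0.029 -0.8; 0 0 0 0 -0.002 0.03 -0.8; 0 0 0 0 -0.002 0.03 -0.8; 0 0 0 0 -0.002 0.03 -0.8")

```text
time: 24.82
eef_pos: [0.4422, 0.1802, 0.0656]
tcp_rot: [0.771, 0.636, -0.002, -0.001]
contact_force: [-5.6, -1.3, 11.1]
opening: 0.409
finger_force: 41.8
```

In the tool's units: -125 mm / 1000 = -0.125, -80 mm / 1000 = -0.08.

Emit:
send_rows(rows="0 0 0 0 0 0 -0.1; 0 0 0 0 0 0 0.1; 0 0 0 0 0 0 0.35; 0 0 0 0 0 0 0.35; 0 0 0 0 0 -0.04 0.35; 0 0 0 0 0 -0.08 0.35; 0 0 0 0 0 -0.125 0.35; 0 0 0 0 0 -0.125 0.35")

```text
time: 25.82
eef_pos: [0.4456, 0.1806, 0.1939]
tcp_rot: [0.771, 0.636, 0.004, 0.002]
contact_force: [-0.2, 0.4, 0.0]
opening: 0.675
finger_force: 0.0
```

```bash
python3 - <<'E'
from h import *
p=shot('wrist','w6.png'); go(.614,-.161,.19,-10.9)
E
```

```text
ROW [ 0.2 -0.1 -0.1] [-302.7  231.8    1.8] op 0.678 q [ 0.17 -0.09  2.11  0.    1.13  0.37] t 25.875
```

View pics/w6.png

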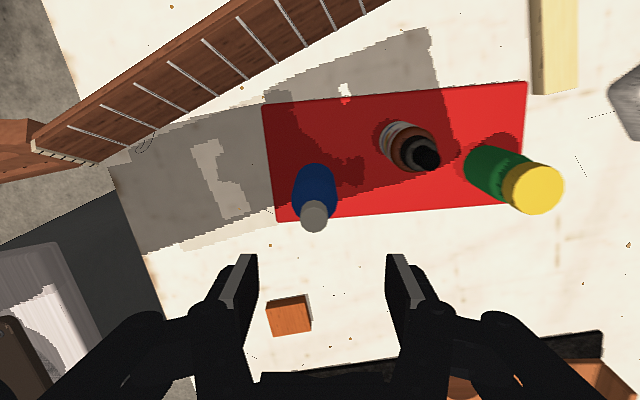

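All three stand upright on the board: blue at (314,195), amber at (410,145) and the jar at (515,180). Next is the reel.

In the tool's units: -303 mm / 1000 = -0.303, -290 mm / 1000 = -0.29.

Emit:
send_rows(rows="0 0 0 -0.035 0.027 0 1; 0 0 0 -0.08 0.061 0 1; 0 0 0 -0.125 0.096 0 1; 0 0 0 -0.17 0.13 0 1; 0 0 0 -0.215 0.165 0 1; 0 0 0 -0.26 0.199 0 1; 0 0 0 -0.29 0.222 0 1; 0 0 0 -0.303 0.232 0 1", grip_force=50)

```text
time: 26.88
eef_pos: [0.6126, -0.163, 0.1869]
tcp_rot: [0.772, 0.635, -0.001, -0.002]
contact_force: [-1.3, 0.4, 0.1]
opening: 0.997
finger_force: 0.0
```

In the tool's units: 80 mm / 1000 = 0.08, 40 mm / 1000 = 0.04.

Emit:
send_rows(rows="0 0 0 0 0 0 1; 0 0 0 0 0 0.04 1; 0 0 0 0 0 0.08 1; 0 0 0 0 0 0.08 1; 0 0 0 0 0 0.08 1; 0 0 0 0 0 0.08 1")

```text
time: 27.62
eef_pos: [0.6144, -0.1616, 0.1121]
tcp_rot: [0.771, 0.636, 0.001, 0.002]
contact_force: [-0.1, 0.2, -0.2]
opening: 1.003
finger_force: 0.0
```

```bash
python3 - <<'E'
from h import *
p=shot('wrist','w7.png');  look(p,['solder_reel']); go(.614,-.161,.040,-10.9)
E
```

```text
solder_reel 0.96 [ 0.6137 -0.1576  0.0422] [320. 221.]
ROW [ 0.2  0.  -0.1] [ 0.8 -0.5 71.5] op 1.0 q [-0.42  0.35  1.78  0.    1.01 -0.23] t 27.725
```

View pics/w7.png

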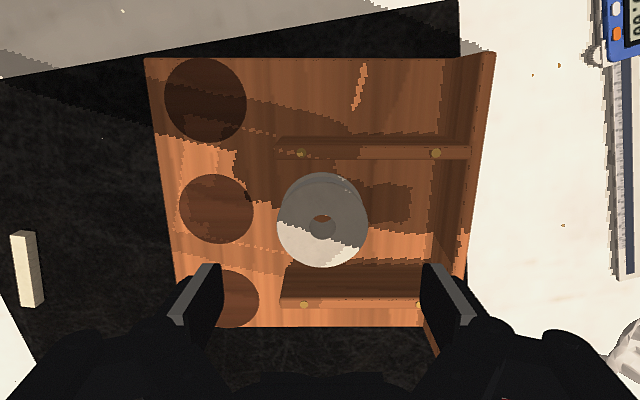

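The reel is centred at (322,220) between the fingers, and the empty spots show at (205,100) and (216,209). I'll check those spots numerically, then grip.

In the tool's units: 71.5 mm / 1000 = 0.0715, 70 mm / 1000 = 0.07.

Emit:
send_rows(rows="0 0 0 0.001 0 0.035 1; 0 0 0 0.001 0 0.06 1; 0 0 0 0.001 0 0.07 1; 0 0 0 0.001 0 0.0715 1; 0 0 0 0.001 0 0.0715 1; 0 0 0 0.001 0 0.0715 1; 0 0 0 0.001 0 0.0715 1")

```text
time: 28.6
eef_pos: [0.6137, -0.1608, 0.0387]
tcp_rot: [0.771, 0.636, 0.0, 0.001]
contact_force: [-0.6, -0.8, 0.3]
opening: 1.002
finger_force: 0.0
```

Emit:
send_rows(rows="0 0 0 0 0 0 0.5; 0 0 0 0 0 0 0.4; 0 0 0 0 0 0 0.2; 0 0 0 0 0 0 0; 0 0 0 0 0 0 -0.3; 0 0 0 0 0 0 -0.3; 0 0 0 0 0 0 -0.3")

```text
time: 29.48
eef_pos: [0.6137, -0.1608, 0.0385]
tcp_rot: [0.771, 0.636, 0.0, 0.001]
contact_force: [-1.0, -0.1, 6.2]
opening: 0.612
finger_force: 53.2
```

In the tool's units: -90 mm / 1000 = -0.09, -60 mm / 1000 = -0.06.

Emit:
send_rows(rows="0 0 0 0 0 -0.02 -0.3; 0 0 0 0 0 -0.06 -0.3; 0 0 0 0 0 -0.09 -0.3; 0 0 0 0 0 -0.09 -0.3; 0 0 0 0 0 -0.09 -0.3")

```text
time: 30.1
eef_pos: [0.6122, -0.1601, 0.1264]
tcp_rot: [0.771, 0.636, -0.001, -0.001]
contact_force: [0.6, 0.5, -1.4]
opening: 0.617
finger_force: 52.9
```

```bash
python3 - <<'E'
from h import *
p=shot('wrist','w8.png'); go(.513,-.354,.130,-10.9)
E
```

```text
ROW [-0.2 -0.  -0.1] [-209.3  -60.1   -4.3] op 0.616 q [-0.42  0.33  1.78 -0.    1.04 -0.22] t 30.15
```

View pics/w8.png

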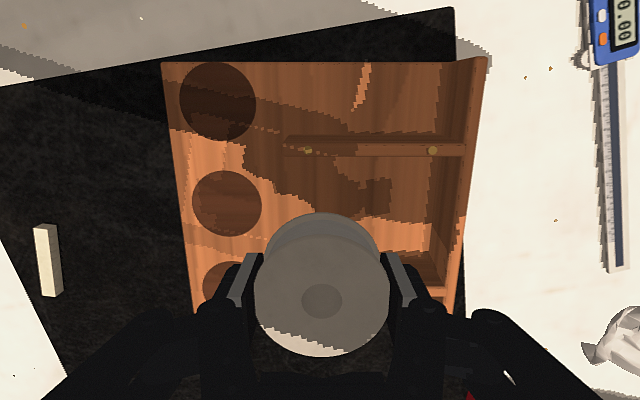

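```bash
python3 - <<'E'
from h import *
p=shot('wrist')
for u in((217.5,102),(227,203)): print(onz(p,*u,.016))
E
```

```text
[ 0.5581 -0.0777  0.016 ]
[ 0.5452 -0.1454  0.016 ]
```

In the tool's units: -209 mm / 1000 = -0.209, -200 mm / 1000 = -0.2.

Emit:
send_rows(rows="0 0 0 -0.04 -0.011 -0.004 -0.3; 0 0 0 -0.085 -0.024 -0.004 -0.3; 0 0 0 -0.13 -0.037 -0.004 -0.3; 0 0 0 -0.17 -0.049 -0.004 -0.3; 0 0 0 -0.2 -0.057 -0.004 -0.3; 0 0 0 -0.209 -0.06 -0.004 -0.3; 0 0 0 -0.209 -0.06 -0.004 -0.3; 0 0 0 -0.209 -0.06 -0.004 -0.3")

```text
time: 31.2
eef_pos: [0.5148, -0.3531, 0.1312]
tcp_rot: [0.771, 0.637, 0.0, -0.001]
contact_force: [-0.2, -0.6, -0.7]
opening: 0.619
finger_force: 52.9
```

In the tool's units: 60 mm / 1000 = 0.06, 50 mm / 1000 = 0.05.

Emit:
send_rows(rows="0 0 0 0 0 0.025 -0.3; 0 0 0 0 0 0.05 -0.3; 0 0 0 0 0 0.06 -0.3; 0 0 0 0 0 0.06 -0.3; 0 0 0 0 0 0.06 -0.3; 0 0 0 0 0 0.06 -0.3")

```text
time: 31.95
eef_pos: [0.5152, -0.3548, 0.0732]
tcp_rot: [0.771, 0.636, 0.0, 0.001]
contact_force: [-0.7, 0.2, -1.0]
opening: 0.612
finger_force: 52.9
```

```bash
python3 - <<'E'
from h import *
p=shot('wrist','w9.png'); go(.513,-.354,.0355,-10.9)
p=shot('top'); c=p['color']; cv2.imwrite('pics/t9.png',cv2.resize(c[150:230,370:450,::-1],None,fx=5,fy=5,interpolation=2))
E
```

```text
ROW [ 0.1  0.1 -0.1] [ 0.4 -2.2 37.5] op 0.619 q [-0.77  0.38  1.82  0.    0.94 -0.57] t 32.0
```

View pics/w9.png

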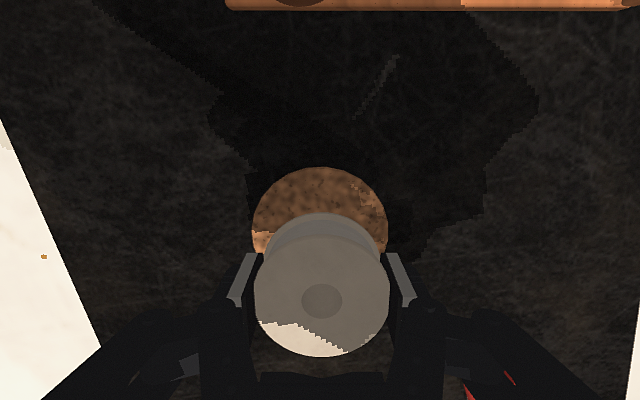

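```bash
python3 - <<'E'
from h import *
p=shot('wrist'); e=onz(p,320.5,167,.012); s=ctrl.get_state(); t=R.from_quat(s['tcp_rot']).as_matrix()[:,0]
l,r=onz(p,252,228,.012),onz(p,388.5,228,.012); print(e-.04*t,s['eef_pos'],(l+r)/2,np.linalg.norm(l-r))
print('reel', onz(p,321.5,283,s['eef_pos'][2]+.0055), s['eef_pos'])
E
```

```text
[ 0.5135 -0.356   0.012 ] [ 0.5148 -0.3546  0.0725] [ 0.5142 -0.3517  0.012 ] 0.0780154446645926
reel [ 0.5157 -0.3469  0.078 ] [ 0.5148 -0.3546  0.0725]
```

The reel and cork are concentric to within about 2 mm, so I'll lower and release.

In the tool's units: 37.5 mm / 1000 = 0.0375, 37 mm / 1000 = 0.037.

Emit:
send_rows(rows="0 0 0 0 0 0.02 -0.3; 0 0 0 0 0 0.032 -0.3; 0 0 0 0 0 0.036 -0.3; 0 0 0 0 0 0.037 -0.3; 0 0 0 0 0 0.0375 -0.3; 0 0 0 0 0 0.0375 -0.3; 0 0 0 0 0 0.0375 -0.3")

```text
time: 32.98
eef_pos: [0.5143, -0.3541, 0.0345]
tcp_rot: [0.771, 0.636, -0.0, -0.001]
contact_force: [-3.6, 3.0, 5.1]
opening: 0.614
finger_force: 53.7
```

In the tool's units: -150 mm / 1000 = -0.15, -120 mm / 1000 = -0.12.

Emit:
send_rows(rows="0 0 0 0 0 0 0.35; 0 0 0 0 0 0 0.6; 0 0 0 0 0 0 0.9; 0 0 0 0 0 0 0.9; 0 0 0 0 0 -0.03 0.9; 0 0 0 0 0 -0.07 0.9; 0 0 0 0 0 -0.12 0.9; 0 0 0 0 0 -0.15 0.9")

```text
time: 33.98
eef_pos: [0.5153, -0.3551, 0.1876]
tcp_rot: [0.771, 0.636, 0.0, 0.002]
contact_force: [-0.2, -0.1, 0.4]
opening: 0.945
finger_force: 0.0
```

```bash
python3 - <<'E'
from h import *
p=shot('wrist','w10.png'); look(p,['solder_reel','cork_disc']); go(.4435,.180,.20,-10.9)
E
```

```text
solder_reel 0.67 [ 0.5114 -0.3517  0.0371] [316. 186.]
cork_disc 0.62 [ 0.5167 -0.3392  0.0088] [320. 163.]
ROW [ 0.2  0.2 -0.1] [ 511.6 -172.4  -15.4] op 0.95 q [-0.77  0.24  1.76  0.    1.14 -0.57] t 34.125
```

View pics/w10.png

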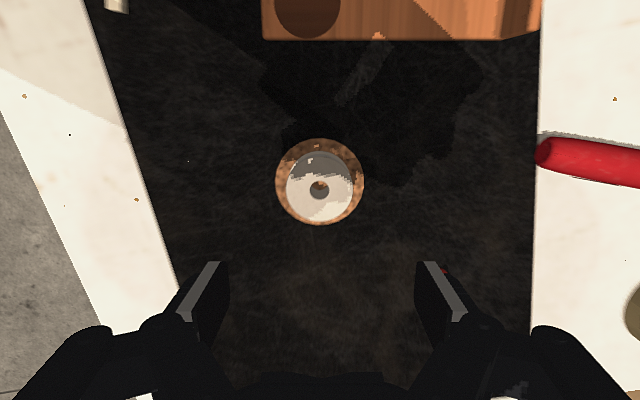

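The reel lies flat and concentric on the cork at (320,185). Next I'll return the blue bottle.

In the tool's units: 445 mm / 1000 = 0.445, -150 mm / 1000 = -0.15.

Emit:
send_rows(rows="0 0 0 0.04 -0.013 -0.005 0.35; 0 0 0 0.097 -0.033 -0.015 0.35; 0 0 0 0.155 -0.052 -0.015 0.35; 0 0 0 0.213 -0.072 -0.015 0.35; 0 0 0 0.271 -0.091 -0.015 0.35; 0 0 0 0.329 -0.111 -0.015 0.35; 0 0 0 0.387 -0.13 -0.015 0.35; 0 0 0 0.445 -0.15 -0.015 0.35", grip_force=40)

```text
time: 35.12
eef_pos: [0.4503, 0.1129, 0.1972]
tcp_rot: [0.772, 0.636, -0.001, -0.001]
contact_force: [0.8, -0.0, -0.8]
opening: 0.676
finger_force: 0.0
```

Emit:
send_rows(rows="0 0 0 0.04 -0.014 0 0.35; 0 0 0 0.066 -0.022 0 0.35; 0 0 0 0.066 -0.022 0 0.35; 0 0 0 0.066 -0.022 0 0.35; 0 0 0 0.066 -0.022 0 0.35")

```text
time: 35.75
eef_pos: [0.4429, 0.1791, 0.1987]
tcp_rot: [0.772, 0.636, -0.001, -0.0]
contact_force: [0.1, 0.6, 0.7]
opening: 0.674
finger_force: 0.0
```

```bash
python3 - <<'E'
from h import *
go(.443,.1802,.066,-10.9)
E
```

```text
ROW [-0.1  0.  -0.2] [  1.2  -0.  132.7] op 0.674 q [ 0.17 -0.1   2.1  -0.    1.15  0.36] t 35.75
```

In the tool's units: 132.5 mm / 1000 = 0.1325, 120 mm / 1000 = 0.12.

Emit:
send_rows(rows="0 0 0 0.001 0 0.04 0.35; 0 0 0 0.001 0 0.08 0.35; 0 0 0 0.001 0 0.12 0.35; 0 0 0 0.001 0 0.1325 0.35; 0 0 0 0.001 0 0.1325 0.35; 0 0 0 0.001 0 0.1325 0.35; 0 0 0 0.001 0 0.1325 0.35")

```text
time: 36.62
eef_pos: [0.4444, 0.1813, 0.0685]
tcp_rot: [0.771, 0.636, 0.002, 0.001]
contact_force: [0.6, 0.0, 0.6]
opening: 0.674
finger_force: 0.0
```

Emit:
send_rows(rows="0 0 0 0 0 0 0.1; 0 0 0 0 0 0 0; 0 0 0 0 0 0 -0.2; 0 0 0 0 0 0 -0.5; 0 0 0 0 0 0 -0.8; 0 0 0 0 0 0 -0.8")

```text
time: 37.38
eef_pos: [0.443, 0.1812, 0.0673]
tcp_rot: [0.771, 0.636, -0.0, -0.0]
contact_force: [-2.4, -0.1, 4.9]
opening: 0.409
finger_force: 39.4
```

In the tool's units: -150 mm / 1000 = -0.15, -120 mm / 1000 = -0.12.

Emit:
send_rows(rows="0 0 0 0 0 -0.04 -0.8; 0 0 0 0 0 -0.08 -0.8; 0 0 0 0 0 -0.12 -0.8; 0 0 0 0 0 -0.15 -0.8; 0 0 0 0 0 -0.15 -0.8; 0 0 0 0 0 -0.15 -0.8")

```text
time: 38.12
eef_pos: [0.4422, 0.1808, 0.2148]
tcp_rot: [0.771, 0.636, -0.001, -0.001]
contact_force: [0.0, 0.0, -1.3]
opening: 0.405
finger_force: 40.5
```

```bash
python3 - <<'E'
from h import *
go(.531,-.2165,.216,-10.9)
E
```

```text
ROW [-0.2  0.1 -0.1] [-373.2  162.9   -1.2] op 0.405 q [ 0.18 -0.12  2.08 -0.    1.18  0.37] t 38.125
```

In the tool's units: -373 mm / 1000 = -0.373, -355 mm / 1000 = -0.355.

Emit:
send_rows(rows="0 0 0 -0.04 0.017 0 -0.8; 0 0 0 -0.095 0.041 0 -0.8; 0 0 0 -0.15 0.065 0 -0.8; 0 0 0 -0.205 0.089 0 -0.8; 0 0 0 -0.26 0.113 0 -0.8; 0 0 0 -0.315 0.137 0 -0.8; 0 0 0 -0.355 0.155 0 -0.8; 0 0 0 -0.373 0.163 0 -0.8")

```text
time: 39.12
eef_pos: [0.5313, -0.2178, 0.2139]
tcp_rot: [0.772, 0.635, -0.001, -0.002]
contact_force: [1.0, -0.6, -1.0]
opening: 0.406
finger_force: 40.5
```

In the tool's units: 120 mm / 1000 = 0.12, 80 mm / 1000 = 0.08.

Emit:
send_rows(rows="0 0 0 0 0 0 -0.8; 0 0 0 0 0 0 -0.8; 0 0 0 0 0 0.04 -0.8; 0 0 0 0 0 0.08 -0.8; 0 0 0 0 0 0.12 -0.8; 0 0 0 0 0 0.12 -0.8; 0 0 0 0 0 0.12 -0.8; 0 0 0 0 0 0.12 -0.8")

```text
time: 40.12
eef_pos: [0.5337, -0.2166, 0.0996]
tcp_rot: [0.771, 0.636, 0.001, 0.002]
contact_force: [-0.5, -0.1, -1.3]
opening: 0.405
finger_force: 40.5
```

```bash
python3 - <<'E'
from h import *
go(.531,-.216,.0715,-10.9)
E
```

```text
ROW [ 0.3  0.1 -0. ] [ 0.2 -2.9 28.1] op 0.405 q [-0.56  0.24  1.93  0.    0.96 -0.37] t 40.125
```

In the tool's units: 28.5 mm / 1000 = 0.0285, 28 mm / 1000 = 0.028.

Emit:
send_rows(rows="0 0 0 0 -0.002 0.015 -0.8; 0 0 0 0 -0.002 0.024 -0.8; 0 0 0 0 -0.002 0.027 -0.8; 0 0 0 0 -0.002 0.028 -0.8; 0 0 0 0 -0.002 0.028 -0.8; 0 0 0 0 -0.002 0.0285 -0.8; 0 0 0 0 -0.002 0.0285 -0.8")

```text
time: 41.0
eef_pos: [0.5297, -0.2158, 0.0711]
tcp_rot: [0.771, 0.636, -0.001, -0.002]
contact_force: [-8.3, 2.3, 17.9]
opening: 0.41
finger_force: 41.7
```

In the tool's units: -120 mm / 1000 = -0.12, -80 mm / 1000 = -0.08.

Emit:
send_rows(rows="0 0 0 0 0 0 -0.1; 0 0 0 0 0 0 0.1; 0 0 0 0 0 0 0.35; 0 0 0 0 0 0 0.35; 0 0 0 0 0 -0.04 0.35; 0 0 0 0 0 -0.08 0.35; 0 0 0 0 0 -0.12 0.35; 0 0 0 0 0 -0.12 0.35")

```text
time: 42.0
eef_pos: [0.5323, -0.2171, 0.1928]
tcp_rot: [0.771, 0.636, 0.001, 0.004]
contact_force: [-0.2, -0.3, 0.1]
opening: 0.676
finger_force: 0.0
```

```bash
python3 - <<'E'
from h import *
go(.5195,.2056,.19,-10.9)
E
```

```text
ROW [ 0.5  0.2 -0.1] [412.5 -93.    0.7] op 0.676 q [-0.56  0.12  1.88  0.    1.13 -0.37] t 42.0
```

Now amber.

In the tool's units: 412 mm / 1000 = 0.412, 390 mm / 1000 = 0.39.

Emit:
send_rows(rows="0 0 0 0.045 -0.01 0 0.35; 0 0 0 0.105 -0.024 0 0.35; 0 0 0 0.165 -0.037 0 0.35; 0 0 0 0.225 -0.051 0 0.35; 0 0 0 0.285 -0.064 0 0.35; 0 0 0 0.345 -0.078 0 0.35; 0 0 0 0.39 -0.088 0 0.35; 0 0 0 0.412 -0.093 0 0.35")

```text
time: 43.0
eef_pos: [0.516, 0.2087, 0.1866]
tcp_rot: [0.771, 0.637, -0.001, -0.001]
contact_force: [1.0, -0.7, 0.2]
opening: 0.677
finger_force: 0.0
```

In the tool's units: 20 mm / 1000 = 0.02.

Emit:
send_rows(rows="0 0 0 0 0 0 0.35; 0 0 0 0 0 0 0.35; 0 0 0 0 0 0.02 0.35; 0 0 0 0 0 0.02 0.35; 0 0 0 0 0 0.02 0.35")

```text
time: 43.62
eef_pos: [0.5176, 0.2056, 0.1686]
tcp_rot: [0.772, 0.636, 0.0, 0.0]
contact_force: [-0.6, -0.1, 0.8]
opening: 0.675
finger_force: 0.0
```

```bash
python3 - <<'E'
from h import *
go(.5195,.2056,.0668,-10.9)
E
```

```text
ROW [ 0.   0.  -0.1] [  0.3   1.9 101.8] op 0.675 q [ 0.2   0.11  1.94 -0.    1.09  0.39] t 43.625
```

In the tool's units: 102 mm / 1000 = 0.102, 95 mm / 1000 = 0.095.

Emit:
send_rows(rows="0 0 0 0 0.0015 0.035 0.35; 0 0 0 0 0.0015 0.07 0.35; 0 0 0 0 0.0015 0.095 0.35; 0 0 0 0 0.0015 0.102 0.35; 0 0 0 0 0.0015 0.102 0.35; 0 0 0 0 0.0015 0.102 0.35; 0 0 0 0 0.0015 0.102 0.35")

```text
time: 44.5
eef_pos: [0.5197, 0.2063, 0.0677]
tcp_rot: [0.771, 0.636, 0.001, 0.001]
contact_force: [-0.5, -0.8, -0.0]
opening: 0.677
finger_force: 0.0
```

Emit:
send_rows(rows="0 0 0 0 0 0 0.1; 0 0 0 0 0 0 -0.1; 0 0 0 0 0 0 -0.3; 0 0 0 0 0 0 -0.6; 0 0 0 0 0 0 -0.8; 0 0 0 0 0 0 -0.8")

```text
time: 45.25
eef_pos: [0.519, 0.2062, 0.0666]
tcp_rot: [0.771, 0.636, 0.0, 0.0]
contact_force: [-0.0, 0.1, 3.0]
opening: 0.36
finger_force: 39.5
```

In the tool's units: -150 mm / 1000 = -0.15, -120 mm / 1000 = -0.12.

Emit:
send_rows(rows="0 0 0 0 0 -0.04 -0.8; 0 0 0 0 0 -0.08 -0.8; 0 0 0 0 0 -0.12 -0.8; 0 0 0 0 0 -0.15 -0.8; 0 0 0 0 0 -0.15 -0.8; 0 0 0 0 0 -0.15 -0.8")

```text
time: 46.0
eef_pos: [0.5177, 0.2059, 0.2142]
tcp_rot: [0.771, 0.636, -0.001, -0.001]
contact_force: [0.3, -0.3, -1.1]
opening: 0.363
finger_force: 40.0
```

```bash
python3 - <<'E'
from h import *
go(.544,-.1457,.216,-10.9)
E
```

```text
ROW [-0.2  0.1 -0.1] [-340.2   92.8   -1.7] op 0.363 q [0.2  0.07 1.9  0.   1.18 0.39] t 46.0
```

In the tool's units: -340 mm / 1000 = -0.34, -325 mm / 1000 = -0.325.

Emit:
send_rows(rows="0 0 0 -0.04 0.011 0 -0.8; 0 0 0 -0.09 0.025 0 -0.8; 0 0 0 -0.14 0.038 0 -0.8; 0 0 0 -0.19 0.052 0 -0.8; 0 0 0 -0.24 0.065 0 -0.8; 0 0 0 -0.29 0.079 0 -0.8; 0 0 0 -0.325 0.089 0 -0.8; 0 0 0 -0.34 0.093 0 -0.8")

```text
time: 47.0
eef_pos: [0.5442, -0.1467, 0.2136]
tcp_rot: [0.772, 0.635, -0.001, -0.002]
contact_force: [-0.5, 0.4, -0.4]
opening: 0.361
finger_force: 40.0
```

In the tool's units: 120 mm / 1000 = 0.12, 80 mm / 1000 = 0.08.

Emit:
send_rows(rows="0 0 0 0 0 0 -0.8; 0 0 0 0 0 0 -0.8; 0 0 0 0 0 0.04 -0.8; 0 0 0 0 0 0.08 -0.8; 0 0 0 0 0 0.12 -0.8; 0 0 0 0 0 0.12 -0.8; 0 0 0 0 0 0.12 -0.8; 0 0 0 0 0 0.12 -0.8")

```text
time: 48.0
eef_pos: [0.5469, -0.1457, 0.0989]
tcp_rot: [0.771, 0.636, 0.001, 0.002]
contact_force: [-0.1, -0.1, -1.5]
opening: 0.361
finger_force: 40.0
```

```bash
python3 - <<'E'
from h import *
go(.544,-.146,.071,-10.9)
E
```

```text
ROW [ 0.3  0.1 -0. ] [-0.9 -3.  27.9] op 0.361 q [-0.44  0.23  1.96  0.    0.95 -0.25] t 48.0
```

Emit:
send_rows(rows="0 0 0 -0.0005 -0.0015 0.015 -0.8; 0 0 0 -0.0005 -0.0015 0.023 -0.8; 0 0 0 -0.0005 -0.0015 0.026 -0.8; 0 0 0 -0.0005 -0.0015 0.027 -0.8; 0 0 0 -0.0005 -0.0015 0.028 -0.8; 0 0 0 -0.0005 -0.0015 0.028 -0.8; 0 0 0 -0.0005 -0.0015 0.028 -0.8")

```text
time: 48.88
eef_pos: [0.5432, -0.1454, 0.0704]
tcp_rot: [0.771, 0.636, -0.001, -0.002]
contact_force: [-6.2, 2.3, 13.5]
opening: 0.362
finger_force: 40.6
```

In the tool's units: -120 mm / 1000 = -0.12, -80 mm / 1000 = -0.08.

Emit:
send_rows(rows="0 0 0 0 0 0 -0.15; 0 0 0 0 0 0 0.1; 0 0 0 0 0 0 0.35; 0 0 0 0 0 0 0.35; 0 0 0 0 0 -0.04 0.35; 0 0 0 0 0 -0.08 0.35; 0 0 0 0 0 -0.12 0.35; 0 0 0 0 0 -0.12 0.35")

```text
time: 49.88
eef_pos: [0.546, -0.1466, 0.1928]
tcp_rot: [0.771, 0.636, 0.002, 0.004]
contact_force: [0.6, -0.4, -0.4]
opening: 0.673
finger_force: 0.0
```

```bash
python3 - <<'E'
from h import *
go(.594,.165,.19,-10.9)
E
```

```text
ROW [ 0.5  0.1 -0.1] [315.  -12.2   2. ] op 0.673 q [-0.44  0.1   1.91  0.    1.13 -0.25] t 49.875
```

Now the jar.

In the tool's units: 315 mm / 1000 = 0.315, 300 mm / 1000 = 0.3.

Emit:
send_rows(rows="0 0 0 0.045 -0.002 0 0.35; 0 0 0 0.1 -0.004 0 0.35; 0 0 0 0.155 -0.006 0 0.35; 0 0 0 0.21 -0.008 0 0.35; 0 0 0 0.265 -0.01 0 0.35; 0 0 0 0.3 -0.012 0 0.35; 0 0 0 0.315 -0.012 0 0.35; 0 0 0 0.315 -0.012 0 0.35")

```text
time: 50.88
eef_pos: [0.5916, 0.1661, 0.1872]
tcp_rot: [0.771, 0.637, -0.001, -0.0]
contact_force: [-0.1, -0.2, -0.7]
opening: 0.676
finger_force: 0.0
```

In the tool's units: 20 mm / 1000 = 0.02.

Emit:
send_rows(rows="0 0 0 0 0 0 0.35; 0 0 0 0 0 0.02 0.35; 0 0 0 0 0 0.02 0.35; 0 0 0 0 0 0.02 0.35")

```text
time: 51.38
eef_pos: [0.5917, 0.1654, 0.1677]
tcp_rot: [0.772, 0.636, -0.001, -0.0]
contact_force: [0.1, -0.0, 0.5]
opening: 0.675
finger_force: 0.0
```

```bash
python3 - <<'E'
from h import *
go(.5935,.165,.062,-10.9)
E
```

```text
ROW [-0.1  0.  -0.1] [ -0.    2.  105.6] op 0.675 q [ 0.11  0.24  1.8  -0.    1.11  0.3 ] t 51.375
```

In the tool's units: 105 mm / 1000 = 0.105, 97 mm / 1000 = 0.097.

Emit:
send_rows(rows="0 0 0 0 0.0005 0.035 0.35; 0 0 0 0 0.0005 0.07 0.35; 0 0 0 0 0.0005 0.097 0.35; 0 0 0 0 0.0005 0.105 0.35; 0 0 0 0 0.0005 0.105 0.35; 0 0 0 0 0.0005 0.105 0.35; 0 0 0 0 0.0005 0.105 0.35")

```text
time: 52.25
eef_pos: [0.5934, 0.166, 0.0649]
tcp_rot: [0.771, 0.636, 0.001, 0.001]
contact_force: [-0.8, -0.6, -0.5]
opening: 0.68
finger_force: 0.0
```

Emit:
send_rows(rows="0 0 0 0 0 0 0.1; 0 0 0 0 0 0 0; 0 0 0 0 0 0 -0.2; 0 0 0 0 0 0 -0.5; 0 0 0 0 0 0 -0.8; 0 0 0 0 0 0 -0.8")

```text
time: 53.0
eef_pos: [0.5929, 0.1659, 0.0638]
tcp_rot: [0.771, 0.636, 0.0, 0.0]
contact_force: [0.4, 0.5, 4.4]
opening: 0.434
finger_force: 40.4
```

In the tool's units: -150 mm / 1000 = -0.15, -120 mm / 1000 = -0.12.

Emit:
send_rows(rows="0 0 0 0 0 -0.04 -0.8; 0 0 0 0 0 -0.08 -0.8; 0 0 0 0 0 -0.12 -0.8; 0 0 0 0 0 -0.15 -0.8; 0 0 0 0 0 -0.15 -0.8; 0 0 0 0 0 -0.15 -0.8")

```text
time: 53.75
eef_pos: [0.5912, 0.1657, 0.2108]
tcp_rot: [0.771, 0.636, -0.002, -0.001]
contact_force: [0.4, 0.0, -1.2]
opening: 0.427
finger_force: 40.5
```

```bash
python3 - <<'E'
from h import *
go(.5575,-.0785,.213,-10.9)
E
```

```text
ROW [-0.2  0.1 -0.1] [-246.2   13.4   -2. ] op 0.427 q [ 0.11  0.19  1.77 -0.    1.18  0.3 ] t 53.75
```

In the tool's units: -246 mm / 1000 = -0.246, -230 mm / 1000 = -0.23.

Emit:
send_rows(rows="0 0 0 -0.04 0.002 0 -0.8; 0 0 0 -0.09 0.005 0 -0.8; 0 0 0 -0.14 0.008 0 -0.8; 0 0 0 -0.19 0.01 0 -0.8; 0 0 0 -0.23 0.012 0 -0.8; 0 0 0 -0.246 0.013 0 -0.8; 0 0 0 -0.246 0.013 0 -0.8; 0 0 0 -0.246 0.013 0 -0.8")

```text
time: 54.75
eef_pos: [0.5582, -0.0769, 0.2125]
tcp_rot: [0.771, 0.637, -0.0, -0.001]
contact_force: [-0.0, -0.2, -1.7]
opening: 0.427
finger_force: 40.5
```

In the tool's units: 120 mm / 1000 = 0.12, 115 mm / 1000 = 0.115.

Emit:
send_rows(rows="0 0 0 0 0 0.04 -0.8; 0 0 0 0 0 0.08 -0.8; 0 0 0 0 0 0.115 -0.8; 0 0 0 0 0 0.12 -0.8; 0 0 0 0 0 0.12 -0.8; 0 0 0 0 0 0.12 -0.8")

```text
time: 55.5
eef_pos: [0.5599, -0.0782, 0.0955]
tcp_rot: [0.771, 0.636, 0.001, 0.002]
contact_force: [0.0, 0.0, -0.7]
opening: 0.43
finger_force: 40.5
```

```bash
python3 - <<'E'
from h import *
go(.5578,-.078,.068,-10.9)
E
```

```text
ROW [ 0.2  0.  -0. ] [-0.2 -2.2 27.5] op 0.43 q [-0.32  0.23  1.96  0.    0.95 -0.13] t 55.5
```

In the tool's units: 27.5 mm / 1000 = 0.0275, 27 mm / 1000 = 0.027.

Emit:
send_rows(rows="0 0 0 0 -0.0005 0.015 -0.8; 0 0 0 0 -0.0005 0.023 -0.8; 0 0 0 0 -0.0005 0.026 -0.8; 0 0 0 0 -0.0005 0.027 -0.8; 0 0 0 0 -0.0005 0.027 -0.8; 0 0 0 0 -0.0005 0.0275 -0.8; 0 0 0 0 -0.0005 0.0275 -0.8")

```text
time: 56.38
eef_pos: [0.5573, -0.0779, 0.0678]
tcp_rot: [0.771, 0.636, -0.001, -0.002]
contact_force: [-5.8, 2.1, 13.0]
opening: 0.43
finger_force: 41.8
```

In the tool's units: -210 mm / 1000 = -0.21, -150 mm / 1000 = -0.15.

Emit:
send_rows(rows="0 0 0 0 0 0 -0.05; 0 0 0 0 0 0 0.1; 0 0 0 0 0 0 0.35; 0 0 0 0 0 0 0.35; 0 0 0 0 0 -0.04 0.35; 0 0 0 0 0 -0.09 0.35; 0 0 0 0 0 -0.15 0.35; 0 0 0 0 0 -0.21 0.35")

```text
time: 57.38
eef_pos: [0.5575, -0.0779, 0.2774]
tcp_rot: [0.771, 0.636, -0.0, -0.0]
contact_force: [-0.2, -0.9, -0.7]
opening: 0.677
finger_force: 0.0
```

```bash
python3 - <<'E'
from h import *
go(.5411,-.1224,.3303,-10.9)
E
```

```text
ROW [-0.  -0.  -0.1] [-46.8  -7.7 -52.9] op 0.677 q [-0.32  0.02  1.83  0.    1.29 -0.13] t 57.375
```

Return to the same camera pose as w2 for a direct before/after comparison.

In the tool's units: -53 mm / 1000 = -0.053, -47 mm / 1000 = -0.047.

Emit:
send_rows(rows="0 0 0 -0.023 -0.004 -0.026 1; 0 0 0 -0.047 -0.008 -0.053 1; 0 0 0 -0.047 -0.008 -0.053 1; 0 0 0 -0.047 -0.008 -0.053 1; 0 0 0 -0.047 -0.008 -0.053 1; 0 0 0 -0.047 -0.008 -0.053 1")

```text
time: 58.12
eef_pos: [0.5409, -0.1219, 0.3274]
tcp_rot: [0.771, 0.637, -0.0, -0.001]
contact_force: [0.3, -0.4, -0.2]
opening: 0.995
finger_force: 0.0
```

```bash
python3 - <<'E'
from h import *
p=shot('wrist','w11.png'); print(ctrl.get_state()['eef_pos'],ctrl.get_state()['time']); look(p,NAMES[1:])
a=cv2.imread('pics/w2.png')[85:265,292:422]; b=cv2.imread('pics/w11.png')[85:265,292:422]
cv2.imwrite('pics/cmp.png',cv2.resize(np.hstack([a,b]),None,fx=3,fy=3,interpolation=2))
E
```

```text
[ 0.541  -0.122   0.3278] 58.175
amber_bottle 0.77 [ 0.5452 -0.1373  0.0742] [329. 176.]
amber_bottle 0.59 [ 0.5196 -0.3319  0.0103] [335. 294.]
green_jar 0.64 [ 0.5552 -0.0732  0.0969] [327. 118.]
solder_reel 0.79 [ 0.5132 -0.3442  0.0383] [333. 314.]
cork_disc 0.84 [ 0.518  -0.3333  0.009 ] [334. 295.]
orange_block 0.73 [0.3832 0.0396 0.0173] [162.  43.]
bone_blank 0.8 [ 0.4011 -0.1662  0.0173] [226. 206.]
```

View pics/cmp.png

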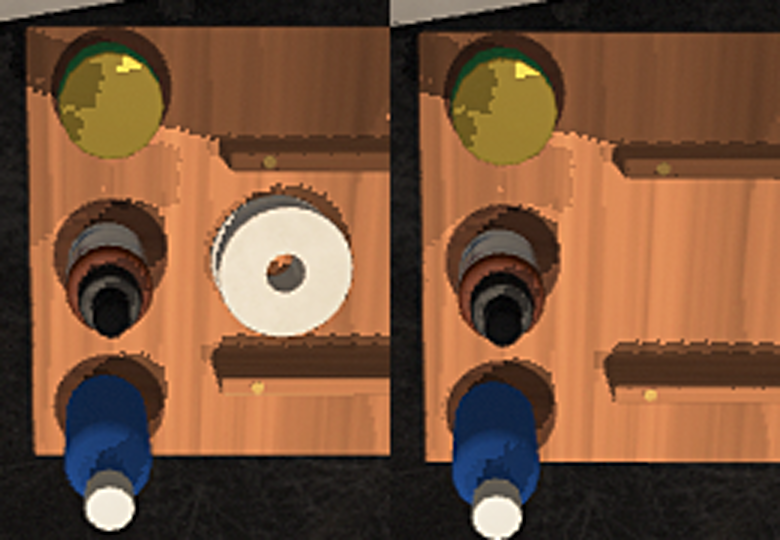

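The before/after crops show all three upright and back within about 1 mm of where they started, for example the blue cap at (110,508) against (107,516) with the frame shifted by about 6 px. The bay is empty and the bystanders have not moved.

```bash
python3 -c "
from plant import ctrl
print(ctrl.sign_off())"
```

```text
the job is handed in; nothing more can be done
None
```

I handed the job in at about 58 s of the 128 s allowed: the reel lies flat in the middle of the cork disc, and both bottles and the jar are back upright within about 1 mm of their starting spots, with nothing tipped and the orange block and bone blank untouched.

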